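Turn the condiment row round from tray to rack

TASK

Breakfast is laid for someone sitting on the far side of the table, so move the four condiments from the metal tray into the wooden rack in reverse order: seen from the robot, whatever stands furthest left on the tray goes into the rack's furthest right compartment, the second from the left into the second from the right, and so on. Stand each one upright on the floor of its own compartment, setting it down rather than dropping it, and topple none.

Things in the scene. Friction and masses are not known exactly. Their poses are not given: they have to be found in the camera images.
- mill: Pepper mill of dark turned wood, the tallest of the four: 120 mm high, foot 50 mm across, waist 34 mm across about 50 mm up, straight upright head 40 mm across from 72 to 104 mm up, small steel nut on top. About 0.2 kg. Origin: centre of its underside; z up along its axis.
- salt: Salt shaker: plain steel cylinder 44 mm across, straight sided up to 56 mm, with a dark domed cap; 74 mm high in all. About 0.15 kg. Origin: centre of its underside; z up along its axis.
- square: Square white ceramic jar, 44 x 44 mm and 70 mm high, with a square cork stopper 36 x 36 mm on top (84 mm in all). About 0.22 kg. Its flat sides face along its x and y axes and are turned at most about 15 degrees from the tray's. Origin: centre of its underside; z up along its axis.
- sugar: Squat round sugar pot of amber glass, 56 mm across, straight sided from 8 to 56 mm up, flat steel lid 52 mm across and a 14 mm steel ball knob on it; 80 mm high in all. About 0.28 kg. Origin: centre of its underside; z up along its axis.
- tray: Long low aluminium tray on which the four condiments stand at the start, 84 x 332 mm, floor 4 mm thick, rim 12 mm high; fixed to the table. Origin: centre of its underside; x points away from the robot (within about 6 degrees), y along the row to the robot's left, z up. The four places lie at y = +120, +40, -40 and -120 mm, x = 0.
- rack: Low reddish-brown wooden rack, empty at the start, 84 x 332 mm, fixed, about parallel to the tray, nearer or farther than it. Three cross bars make four open-topped compartments, each 72 x 72 mm inside; floor 6 mm, walls and bars 18 mm, ends 22 mm above the table. Origin and axes as the tray's (x away from the robot, y to its left, z up). Compartment centres at y = +120, +40, -40, -120 mm, x = 0.
- cork_mill: Cork round, 64 mm across and 4 mm thick, fixed on the tray under the pepper mill at the start; it stays put and so marks where in the row the pepper mill stood. Its top is 8 mm above the table. Origin: centre of its underside; axes as the tray's.
- cork_salt: Cork round, 64 mm across and 4 mm thick, fixed on the tray under the salt shaker at the start; it stays put and so marks where in the row the salt shaker stood. Its top is 8 mm above the table. Origin: centre of its underside; axes as the tray's.
- cork_square: Cork round, 64 mm across and 4 mm thick, fixed on the tray under the square jar at the start; it stays put and so marks where in the row the square jar stood. Its top is 8 mm above the table. Origin: centre of its underside; axes as the tray's.
- cork_sugar: Cork round, 64 mm across and 4 mm thick, fixed on the tray under the sugar pot at the start; it stays put and so marks where in the row the sugar pot stood. Its top is 8 mm above the table. Origin: centre of its underside; axes as the tray's.
Mind the look-alikes: they are no part of the job. What is shaped like the sugar but pink or red is not meant.

How it is judged:
By the outcome, as a careful person would: the job done as asked, in the order asked, and still so for the second after the job is handed in, with the robot touching nothing.
It also fails if it takes over 102 s, if anything falls off the work surface, if the arm or the gripper's body presses on something with over 40 N, if the wrist force passes 120 N, or if a joint passes its speed limit or range.

ROBOT

A 6-joint arm with a two-finger parallel gripper is mounted at the origin on the work surface. World frame = base frame: x ahead of the robot, y to its left, z up, the work surface at z = 0. Lengths are in mm, angles in rad, forces in N, time in s.
With the tool pointing down it reaches from about 350 to 775 mm from the base axis. Payload 7.3 kg.
Tool frame: the origin (TCP) lies midway between the tips of the shut fingers; the grasp point (between the pads) lies 19 mm behind it (grasp_offset is the z of the grasp point in the tool frame, in mm); z points along the fingers, y is the direction in which the jaws open and shut (so a half turn about z gives the same grasp; the last joint's range is limited). The gripper opens to 92 mm and grips with 3 to 60 N. Pads are 19 mm wide; open, the fingers measure 130 mm over their backs; the gripper's body (75 mm by 190 mm) begins 47 mm behind the grasp point.
Start: joints at [1.165, 0.342, 1.524, -0, 1.275, -0.146], TCP at [134.85, 507.406, 226.741] pointing down, gripper open.
Joint ranges: [-2.53, 2.53], [-0.77, 2.02], [0.04, 2.7], [-1, 4.14], [0.28, 2.66], [-3.11, 3.11]. Speed limits (rad/s): [2.57, 2.57, 3.14, 3.14, 3.14, 3.14].

INTERFACE

Orientations are given as [roll, pitch, yaw] about the fixed x, y, z axes, in that order (R = Rz(yaw) Ry(pitch) Rx(roll)).
In Python, from plant import get_obs, capture, camera_model, close_job, boxes_of, regions_of, place_of, grasp_offset gives the robot as it stands. The module is installed in compiled form; this text tells all that it offers.
- The arm moves only by the tool send_rows, never from a script. Its argument "targets" is a list that holds one entry, the list of rows, each a list of 7 numbers: the turn, a rotation vector about the tool's x, y, z in degrees, then the shift along the tool's x, y, z in mm, then the closure, from -1 (fully open) to 1 (shut). A call has 1 to 5 rows; each row is the pose to reach, as a shift and turn from the pose commanded when the call began, along the tool's axes at that moment; what a row does not reach only later rows make up. A row lasts 1/12 s, in which the tool goes at most 41.7 mm and 7.16 degrees, less where a joint would pass 70% of its speed; a pose out of reach is approached as far as the arm can. A call with a gripper value outside its range is refused whole. The fingers move at their own pace and stop on an object; the grip force is fixed at half the most. Time passes only in rows, so rows that repeat a pose let the fingers close. It gives the time, the measured TCP pose, the force and the opening at its end, in the units of the state.
- get_obs(): the state, without advancing time (a new reading comes with each control period).
- capture(name): name is "scene" or "top" or "wrist"; returns the picture (384x512x3 uint8, red, green, blue); there is no depth.
- camera_model(name): a dict with "K" (3x3 intrinsics, pixels), "world_to_cam" (4x4, takes a point from world to camera coordinates). Camera axes: x right, y up, looking along -z (the intrinsics and any distortion apply to the point x, -y, -z); pixel columns grow to the right and rows downward; lengths in mm; the calibration is good to about 2 mm. The wrist camera is an equidistant fisheye: a pixel r from the principal point sees the ray r / f radians off the axis. A picture is of the moment at which its call begins: read the wrist's pose just before it. camera_model takes no time and is no camera call; for the wrist camera it gives the pose at the moment of the call.
- close_job(): hands the job in, once; it reports no verdict.
Trained networks look in the newest picture that a camera, given by its name, has taken for a name from the list of things; names that differ only in an ending like _2 or _b are one class to them, and where a whole thing is asked for, a point or a joint stands for the part that bears it (a point fixed in the world has none). Each returns a list of dicts, best first, with "conf" (0 to 1); they miss things now and then, are a little off and sometimes report something else, mostly with a low value. They report only what shows in the picture. A call takes as long as a camera call. They do not tell look-alikes from the thing itself.
- boxes_of(label, camera): "location" ([row, column] in pixels, amid what is visible of it).
- regions_of(label, camera): "region" (384x512 bool, what is visible of it) and "location" ([row, column] in pixels, amid what is visible of it).
- place_of(label, camera): "location" ([row, column] in pixels: a listed point, or the origin of a listed thing).
The state is a dict: "time": time; "joint_positions": joint angles; "dq": joint speeds; "tau": joint torques, N m; "tool_pos": TCP position; "tcp_rot": TCP orientation; "contact_force": force on the tool from outside, world axes, zero at the start; "moment": the same for the moment, N m; "grip_width": finger opening in mm.
Only numpy, scipy, OpenCV 4.12 (cv2) and the standard library are available. Lean on these libraries where they do the work, as an engineer would, in place of code of your own. Each camera call takes 0.05 s, during which the arm holds its last target.

## Working session

There is one attempt and no reset: what is moved stays moved. The work goes in short steps, Python scripts to look and compute and a tool call to move; the robot and the scene stay as the last step left them, time stands still between calls to the robot, and variables do not carry over. Pictures are saved under pics/ and viewed, and the job is handed in when it is done.

Besides the shell and the picture viewer there is one more tool, called as name(argument=value, ...), one argument or row to a line, values as JSON. send_rows: Moves the arm, as the interface text tells. Its arguments: {"type":"object","properties":{"targets":{"type":"array","items":{"type":"array","items":{"type":"array","items":{"type":"number"}}}}},"required":["targets"]}

```bash
mkdir -p pics; ls; python3 - <<'E'
from plant import *
import cv2,numpy as np
print(get_obs())
for n in ["scene","top","wrist"]:
    im=capture(n); cv2.imwrite(f"pics/{n}0.png",im[:,:,::-1]); m=camera_model(n); print(n,{k:(np.round(v,3).tolist() if hasattr(v,'shape') else v) for k,v in m.items()})
print(grasp_offset if not callable(grasp_offset) else grasp_offset())
E
```

```text
pics
{'time': 0.0, 'joint_positions': array([ 1.16501762e+00,  3.42727793e-01,  1.52501689e+00, -8.03083654e-06,
        1.27538631e+00, -1.46005425e-01]), 'dq': array([-1.38774664e-03,  1.05362981e-03,  1.56193539e-03,  1.46197456e-03,
       -1.55724331e-03, -1.23758135e-05]), 'tau': array([ 2.68593394e-04, -4.31235981e+01, -2.44225180e+01,  7.17836665e-02,
        5.59253187e-02, -1.64733210e-04]), 'tool_pos': array([134.67471496, 507.01452394, 226.04237175]), 'tcp_rot': array([-3.14006956e+00, -2.16211341e-04,  2.88182155e+00]), 'contact_force': array([ 0.08347149, -0.18989111,  0.35254041]), 'moment': array([-0.04347931, -0.04506628, -0.02029686]), 'grip_width': 91.54877838712314}
scene {'K': [[465.144, 0.0, 250.436], [0.0, 465.144, 190.612], [0.0, 0.0, 1.0]], 'world_to_cam': [[-0.63, 0.776, 0.011, 367.311], [-0.435, -0.365, 0.823, 203.926], [0.643, 0.514, 0.568, -1399.701], [0.0, 0.0, 0.0, 1.0]]}
top {'K': [[440.282, 0.0, 259.153], [0.0, 440.282, 197.155], [0.0, 0.0, 1.0]], 'world_to_cam': [[-0.01, -1.0, 0.025, -22.482], [0.998, -0.008, 0.067, -567.189], [-0.066, 0.026, 0.997, -911.658], [0.0, 0.0, 0.0, 1.0]]}
wrist {'K': [[297.319, 0.0, 254.27], [0.0, 297.319, 190.256], [0.0, 0.0, 1.0]], 'world_to_cam': [[0.256, 0.967, -0.001, -524.603], [-0.931, 0.246, -0.271, 35.316], [-0.262, 0.07, 0.963, -388.99], [0.0, 0.0, 0.0, 1.0]]}
-18.8
```

View pics/scene0.png

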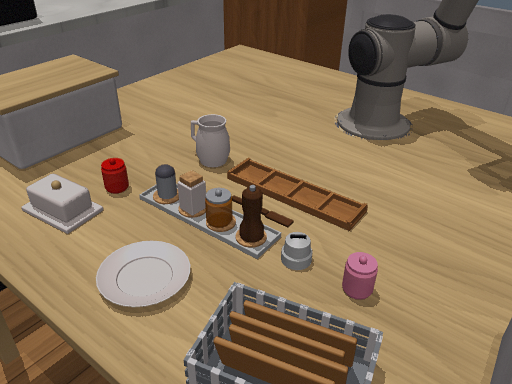

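View pics/top0.png

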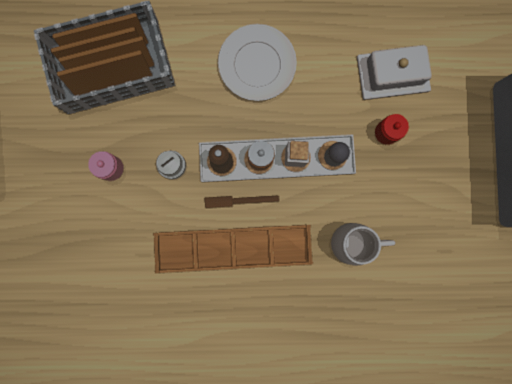

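View pics/wrist0.png

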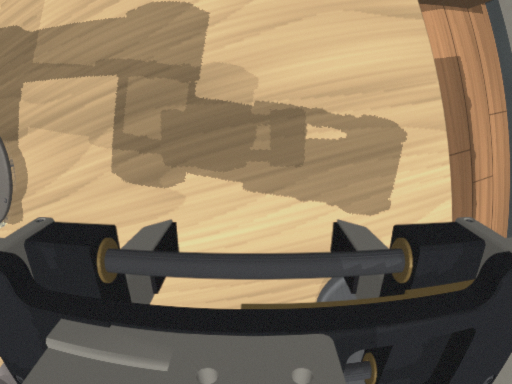

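The top view has the robot at the bottom and image left = robot left. Tray row from the left: mill (155,220), sugar (153,261), square (152,298), salt (153,337). The empty rack is nearer the robot, around (249,233). Candidates for sugar in the top view are amber on the tray (153,261), pink (165,104) and red (129,391). The amber one is the sugar. The white-steel thing at (165,170) could be taken for the salt, but the salt is on the tray at (153,337).

```bash
cat > h.py <<'E'
import numpy as np,cv2
from scipy.spatial.transform import Rotation as Ro
def ray(m,rc,fish=False):
    K=np.array(m["K"]);W=np.array(m["world_to_cam"]);R=W[:3,:3];t=W[:3,3]
    x=(rc[1]-K[0,2])/K[0,0];y=(rc[0]-K[1,2])/K[1,1]
    if fish:
        r=np.hypot(x,y); d=np.array([x/r*np.sin(r),-y/r*np.sin(r),-np.cos(r)]) if r>1e-9 else np.array([0,0,-1.])
    else: d=np.array([x,-y,-1.])
    return -R.T@t, R.T@d
def onz(m,rc,z,fish=False):
    o,d=ray(m,rc,fish); s=(z-o[2])/d[2]; return o+s*d
def proj(m,p,fish=False):
    K=np.array(m["K"]);W=np.array(m["world_to_cam"]); c=W[:3,:3]@np.asarray(p,float)+W[:3,3]
    x,y,z=c[0],-c[1],-c[2]
    if fish:
        r=np.hypot(x,y);th=np.arctan2(r,z);x,y=x/r*th,y/r*th
    else: x,y=x/z,y/z
    return np.array([K[1,1]*y+K[1,2],K[0,0]*x+K[0,2]])
def tri(ms,rcs):
    A=np.zeros((3,3));b=np.zeros(3)
    for m,rc in zip(ms,rcs):
        o,d=ray(m,rc);d/=np.linalg.norm(d);P=np.eye(3)-d[None].T@d[None];A+=P;b+=P@o
    return np.linalg.solve(A,b)
def Rdown(yaw): return Ro.from_euler('xyz',[np.pi,0,yaw])
def delta(obs,pos,yaw,tilt0=True):
    R0=Ro.from_euler('xyz',obs['tcp_rot']);s=R0.as_matrix().T@(np.asarray(pos)-obs['tool_pos'])
    rv=(R0.inv()*Rdown(yaw)).as_rotvec(degrees=True)
    return np.round(rv,1).tolist(),np.round(s,1).tolist()
E
python3 - <<'E'
from h import *; from plant import *
mt=camera_model("top");ms=camera_model("scene")
P={}
for l in ["mill","salt","square","sugar","tray","rack","cork_mill","cork_salt","cork_square","cork_sugar"]:
    a=place_of(l,"top");b=place_of(l,"scene")
    print(l,[(np.round(d["location"],1).tolist(),round(d["conf"],2)) for d in a[:4]],[(np.round(d["location"],1).tolist(),round(d["conf"],2)) for d in b[:4]])
    z={"tray":0,"rack":0}.get(l,4 if 'cork' in l else 8)
    for d in a[:1]: print("   top",np.round(onz(mt,d["location"],z),1))
    for d in b[:1]: print("   scene",np.round(onz(ms,d["location"],z),1))
for l in ["tray","rack"]:
    r=regions_of(l,"top")
    g=r[0]["region"].astype(np.uint8); c=max(cv2.findContours(g,0,cv2.CHAIN_APPROX_NONE)[0],key=cv2.contourArea)
    # world contour at rim height
    w=np.array([onz(mt,(p[0][1],p[0][0]),12 if l=="tray" else 18)[:2] for p in c],np.float32)
    print(l,r[0]["conf"],cv2.minAreaRect(w),cv2.minAreaRect(c))
print(get_obs()["time"])
E
```

```text
mill [([163.1, 223.4], 0.73)] [([236.4, 253.5], 0.77)]
   top [641.6  48.2   8. ]
   scene [647.5  60.7   8. ]
salt [([156.0, 334.1], 0.58)] [([193.0, 168.3], 0.85)]
   top [ 655.6 -190.8    8. ]
   scene [ 653.  -186.6    8. ]
square [([152.1, 292.4], 0.86)] [([204.1, 196.5], 0.64)]
   top [ 664.6 -100.6    8. ]
   scene [ 642.3 -106.5    8. ]
sugar [([134.0, 386.8], 0.88), ([158.6, 259.6], 0.79), ([167.0, 107.8], 0.63)] [([220.8, 219.4], 0.94), ([187.4, 113.3], 0.74), ([290.1, 354.3], 0.57)]
   top [ 703.2 -307.1    8. ]
   scene [654.1 -27.    8. ]
tray [([158.0, 276.8], 0.81)] [([216.6, 207.1], 0.74)]
   top [653.2 -67.2   0. ]
   scene [652.9 -64.5   0. ]
rack [([252.4, 233.5], 0.77), ([152.9, 295.1], 0.36)] [([190.7, 295.5], 0.62)]
   top [450.4  28.    0. ]
   scene [446.8  26.8   0. ]
cork_mill [([164.6, 221.9], 0.54)] [([235.7, 251.7], 0.47), ([192.0, 291.9], 0.41)]
   top [638.9  51.7   4. ]
   scene [644.4  53.5   4. ]
cork_salt [([156.2, 329.7], 0.59)] [([194.4, 168.1], 0.57)]
   top [ 655.9 -182.     4. ]
   scene [ 653.5 -187.3    4. ]
cork_square [([154.6, 295.2], 0.54)] [([207.4, 191.9], 0.6)]
   top [ 659.8 -107.     4. ]
   scene [ 654.  -109.6    4. ]
cork_sugar [([158.5, 260.2], 0.66)] [([222.6, 221.9], 0.48), ([235.3, 252.5], 0.22)]
   top [651.7 -31.    4. ]
   scene [651.5 -22.3   4. ]
tray 0.76 ((650.342041015625, -68.2623291015625), (88.76712036132812, 332.60748291015625), 3.187878131866455) ((277.3116455078125, 158.4941864013672), (40.9694709777832, 154.91952514648438), 86.57613372802734)
rack 0.89 ((459.324462890625, 28.163253784179688), (87.63925170898438, 329.35272216796875), 2.5292274951934814) ((232.592529296875, 248.71121215820312), (42.019737243652344, 157.47280883789062), 86.90594482421875)
1.25
```

```bash
python3 - <<'E'
import cv2
a=cv2.imread("pics/top0.png")[125:280,145:375]
cv2.imwrite("pics/crop0.png",cv2.resize(a,None,fx=3.4,fy=3.4,interpolation=cv2.INTER_CUBIC))
E
```

```text
(no output)
```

View pics/crop0.png

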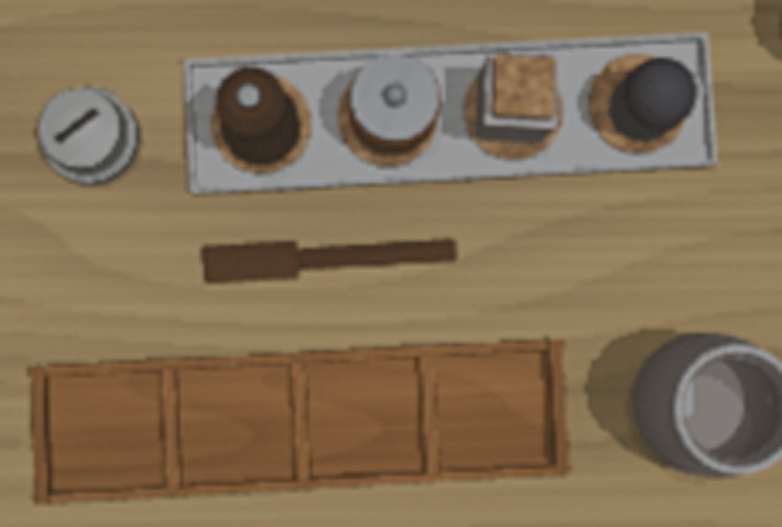

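```bash
python3 - <<'E'
from h import *; from plant import *
mt=camera_model("top")
f=lambda c,z: onz(mt,(c[1]/3.4+125-.35,c[0]/3.4+145-.35),z)[:2]
def rect(n,cs,z):
    w=np.array([f(c,z) for c in cs]); ctr=w.mean(0)
    y=(w[0]+w[3]-w[1]-w[2]); print(n,"ctr",ctr.round(1),"len",np.linalg.norm(y)/2,"wid",np.linalg.norm(w[0]+w[1]-w[2]-w[3])/2,"yaw",np.degrees(np.arctan2(-y[0],y[1])))
    x=(w[0]+w[1]-w[2]-w[3]);print("   x yaw",np.degrees(np.arctan2(x[1],x[0])))
rect("tray",[(184,62),(707,35),(717,163),(190,192)],12)
rect("rack",[(30,368),(563,340),(568,472),(37,502)],21)
rect("sq",[(495,57),(553,55),(558,113),(497,118)],84)
print("mill",f((247,95),120),"sugar",f((394,95),76),"salt",f((661,92),66), "corks",f((262,121),8),f((391,115),8),f((514,106),8),f((639,104),8))
for l,z in [("tray",12),("rack",20)]:
  for c,m in (("scene",camera_model("scene")),):
    r=regions_of(l,c)[0];g=r["region"].astype(np.uint8); cn=max(cv2.findContours(g,0,cv2.CHAIN_APPROX_NONE)[0],key=cv2.contourArea)
    w=np.array([onz(m,(p[0][1],p[0][0]),z)[:2] for p in cn],np.float32);print(l,cv2.minAreaRect(w))
E
```

```text
tray ctr [651.7 -67.4] len 332.35171663123214 wid 82.20128775082159 yaw 2.7382553358353796
   x yaw 2.820697589615553
rack ctr [460.2  28. ] len 327.16598259398677 wid 81.4411185281414 yaw 2.4792208605840647
   x yaw 2.258626557747994
sq ctr [ 656.1 -106.5] len 34.9186279151756 wid 35.11495732660297 yaw 3.0752672107888595
   x yaw 2.4414073273798067
mill [645.44018534  53.47718849] sugar [652.42268417 -29.70972801] salt [ 655.03883729 -189.57396218] corks [647.80601511  51.82828546] [651.14797275 -29.70512462] [ 656.44807689 -107.84915708] [ 657.27564605 -187.56530435]
tray ((658.6473999023438, -61.7772216796875), (96.73899841308594, 340.2629699707031), 2.635524034500122)
rack ((473.24395751953125, 34.99658203125), (109.54639434814453, 341.4515686035156), 2.259218454360962)
```

The crop confirms the order from the left: dark mill, amber sugar pot, square jar with cork, salt with domed cap. The rack is empty below it, with the steel timer-like thing at the left (crop 88,135) and the mug at the right (crop 715,405), both clear of the work.

send_rows(
  targets=[
    [[0,0,4.8,-25,-12,0,-1],[0,0,9.6,-57,-28,0,-1],[0,0,14.4,-89,-44,0,-1],[0,0,19.2,-121,-60,0,-1],[0,0,24,-153,-76,0,-1]],
  ],
)

```text
time: 1.77
tool_pos: [264.1, 393.5, 226.8]
tcp_rot: [3.141, 0.0, 2.459]
contact_force: [0.2, 0.8, 0.4]
grip_width: 91.6
```

```bash
cat > d.py <<'E'
import sys
from h import *; from plant import get_obs
o=get_obs(); a=[float(v) for v in sys.argv[1:5]]
print(delta(o,a[:3],np.radians(a[3])),"t",round(o["time"],2),"pos",o["tool_pos"].round(1),"rpy",np.degrees(o["tcp_rot"]).round(2),"q",o["joint_positions"].round(2),"F",o["contact_force"].round(1),"w",round(o["grip_width"],1))
E
python3 d.py 645.4 53 230 92.7
```

```text
([0.0, -0.0, 48.2], [-510.7, -23.9, -3.1]) t 1.77 pos [264.1 393.5 226.8] rpy [179.97   0.   140.91] q [ 0.82  0.25  1.66 -0.    1.24 -0.07] F [0.2 0.8 0.4] w 91.6
```

send_rows(
  targets=[
    [[0,0,4.8,-35,-2,0,-1],[0,0,9.6,-70,-3,0,-1],[0,0,14.4,-105,-5,-1,-1],[0,0,19.2,-140,-6,-1,-1],[0,0,24,-175,-8,-1,-1]],
  ],
)

```text
time: 2.18
tool_pos: [395.6, 277.3, 228.0]
tcp_rot: [3.141, -0.0, 2.04]
contact_force: [0.3, 0.6, -0.6]
grip_width: 91.8
```

```bash
python3 d.py 645.4 53 230 92.7
```

```text
([0.0, -0.0, 24.2], [-313.0, 121.4, -2.0]) t 2.18 pos [395.6 277.3 228. ] rpy [ 1.7996e+02 -1.0000e-02  1.1687e+02] q [ 0.45  0.26  1.63  0.    1.24 -0.02] F [ 0.3  0.6 -0.6] w 91.8
```

send_rows(
  targets=[
    [[0,0,4.8,-33,13,0,-1],[0,0,9.6,-66,26,0,-1],[0,0,14.4,-99,39,-1,-1],[0,0,19.2,-132,51,-1,-1],[0,0,24.2,-160,62,-1,-1]],
  ],
)

```text
time: 2.6
tool_pos: [524.0, 162.5, 228.8]
tcp_rot: [3.141, 0.0, 1.617]
contact_force: [0.1, 1.0, 0.3]
grip_width: 92.0
```

```bash
python3 d.py 645.4 53 230 92.7
```

```text
([0.0, 0.0, -0.1], [-114.9, 116.2, -1.2]) t 2.6 pos [524.  162.5 228.8] rpy [1.7997e+02 1.0000e-02 9.2630e+01] q [ 0.16  0.38  1.46 -0.    1.3   0.12] F [0.1 1.  0.3] w 92.0
```

send_rows(
  targets=[
    [[0,0,0,-30,30,0,-1],[0,0,0,-58,58,0,-1],[0,0,0,-86,87,0,-1],[0,0,0,-107,108,0,-1],[0,0,0,-115,116,0,-1]],
  ],
)

```text
time: 3.02
tool_pos: [646.7, 51.7, 227.8]
tcp_rot: [3.141, 0.001, 1.618]
contact_force: [-0.4, -0.3, -0.7]
grip_width: 91.8
```

```bash
python3 d.py 645.4 53 78 92.7; python3 - <<'E'
from plant import *
from h import *
m=camera_model("wrist");im=capture("wrist"); cv2.imwrite("pics/w1.png",im[:,:,::-1])
np.save("w1.npy",m["world_to_cam"])
print(np.round(m["world_to_cam"],2)); print(proj(m,[645.4,53.5,120],True),proj(m,[646,52.5,8],True),proj(m,[652,-30,80],True),proj(m,[456,148,6],True))
E
```

```text
([0.0, 0.1, 0.0], [1.5, -1.3, 149.8]) t 3.02 pos [646.7  51.7 227.8] rpy [1.7997e+02 6.0000e-02 9.2720e+01] q [-0.04  0.58  1.14 -0.    1.42 -0.09] F [-0.4 -0.3 -0.7] w 91.8
[[ 1.0000e+00  5.0000e-02  0.0000e+00 -6.4965e+02]
 [-5.0000e-02  9.6000e-01 -2.7000e-01  1.4960e+01]
 [-1.0000e-02  2.7000e-01  9.6000e-01 -3.9523e+02]
 [ 0.0000e+00  0.0000e+00  0.0000e+00  1.0000e+00]]
[186.128191   251.78694972] [164.50462441 252.83092261] [247.92042514 254.44486093] [ 90.58326913 115.59568573]
```

View pics/w1.png

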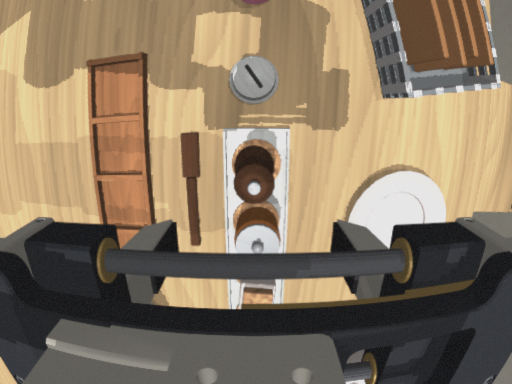

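The wrist view shows the mill's nut at (187,253), about 1 px from the prediction. The cork is under it and the rack's left compartments are at (87,118). I'll descend on the mill's head.

send_rows(
  targets=[
    [[0,0,0,1,0,30,-1],[0,0,0,1,0,65,-1],[0,0,0,1,0,100,-1],[0,0,0,1,0,132,-1],[0,0,0,1,0,149,-1]],
  ],
)

```text
time: 3.48
tool_pos: [641.3, 57.3, 75.5]
tcp_rot: [-3.135, -0.001, 1.622]
contact_force: [-0.2, -0.3, -1.0]
grip_width: 92.1
```

send_rows(
  targets=[
    [[0,0,0,0,0,0,0.4],[0,0,0,0,0,0,1],[0,0,0,0,0,0,1],[0,0,0,0,0,0,1],[0,0,0,0,0,0,1]],
  ],
)

```text
time: 3.9
tool_pos: [645.1, 56.6, 81.7]
tcp_rot: [3.138, 0.0, 1.622]
contact_force: [-0.4, -0.4, -0.5]
grip_width: 63.2
```

send_rows(
  targets=[
    [[0,0,0,0,0,0,1],[0,0,0,0,0,0,1]],
  ],
)

```text
time: 4.07
tool_pos: [644.5, 56.5, 80.6]
tcp_rot: [3.14, 0.0, 1.622]
contact_force: [0.1, 1.1, 0.1]
grip_width: 50.0
```

send_rows(
  targets=[
    [[0,0,0,-2,1,3,1],[0,0,0,-3,2,3,1],[0,0,0,-3,2,3,1],[0,0,0,-3,2,3,1],[0,0,0,-3,2,3,1]],
  ],
)

```text
time: 4.48
tool_pos: [646.4, 53.5, 76.7]
tcp_rot: [3.141, -0.0, 1.622]
contact_force: [0.4, 0.8, 0.5]
grip_width: 39.4
```

```bash
python3 d.py 645.4 53 230 92.7
```

```text
([0.0, -0.0, 0.2], [-0.5, -1.0, -153.3]) t 4.48 pos [646.4  53.5  76.7] rpy [179.99  -0.    92.91] q [-0.04  0.7   1.34  0.    1.1  -0.09] F [0.4 0.8 0.5] w 39.4
```

send_rows(
  targets=[
    [[0,0,0,0,0,-8,1],[0,0,0,0,0,-25,1],[0,0,0,0,0,-50,1],[0,0,0,0,0,-75,1],[0,0,0,0,0,-92,1]],
  ],
)

```text
time: 4.9
tool_pos: [646.7, 53.5, 171.2]
tcp_rot: [3.14, 0.0, 1.622]
contact_force: [0.4, -0.3, -2.9]
grip_width: 39.5
```

```bash
python3 d.py 465 -92 168 92.5; python3 - <<'E'
from plant import *
from h import *
m=camera_model("wrist");im=capture("wrist"); cv2.imwrite("pics/w2.png",cv2.resize(im[:,:,::-1],(800,600),interpolation=cv2.INTER_CUBIC))
np.save("w2.npy",m["world_to_cam"])
a=cv2.imread("pics/w1.png")[40:250,70:170]
cv2.imwrite("pics/w1c.png",cv2.resize(a,None,fx=2.8,fy=2.8,interpolation=cv2.INTER_CUBIC))
E
```

```text
([0.1, 0.0, 0.4], [-136.0, -188.8, 2.9]) t 4.9 pos [646.7  53.5 171.2] rpy [1.799e+02 1.000e-02 9.291e+01] q [-0.04  0.61  1.23 -0.    1.29 -0.09] F [ 0.4 -0.3 -2.9] w 39.5
```

View pics/w2.png

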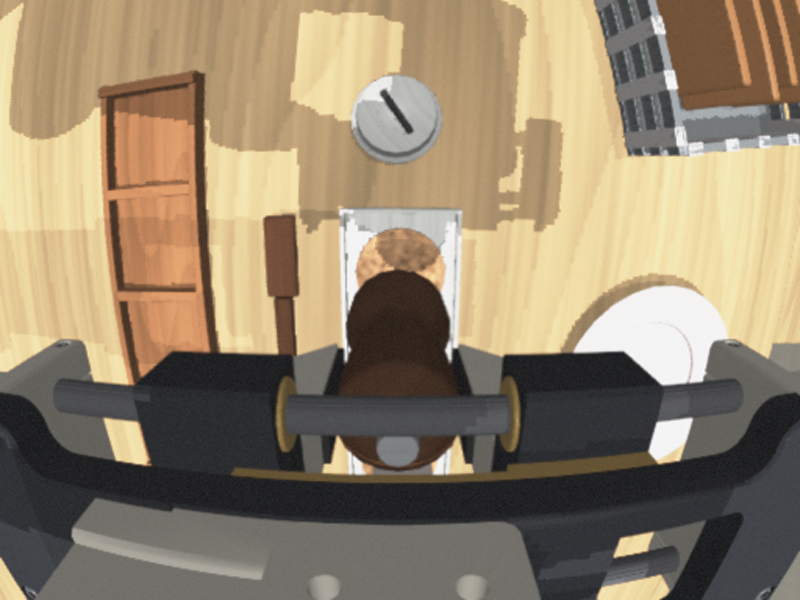

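View pics/w1c.png

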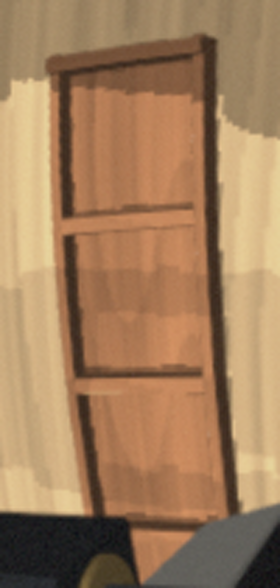

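```bash
python3 - <<'E'
from plant import *
from h import *
m=camera_model("wrist");m=dict(m);m["world_to_cam"]=np.load("w1.npy")
f=lambda c,z: onz(m,(c[1]/2.8+40-.3,c[0]/2.8+70-.3),z,True)[:2].round(1)
print("bar1 y=80",f((64,225),18),f((193,216),18),"bar2 y=0",f((75,385),18),f((204,378),18),"end y=166",f((47,57),22),f((213,38),22))
print("expect bar1", (460.2-80*.0436,28+80),"bar2",(460,28),"end",(453,194))
E
```

```text
bar1 y=80 [425.8 109. ] [496.2 111.7] bar2 y=0 [427.9  29.2] [500.3  35.2] end y=166 [416.2 192.1] [504.8 193.7]
expect bar1 (456.712, 108) bar2 (460, 28) end (453, 194)
```

send_rows(
  targets=[
    [[0,0,0,-10,-13,0,1],[0,0,0,-29,-40,0,1],[0,0,0,-49,-67,0,1],[0,0,0,-68,-94,0,1],[0,0,0,-87,-121,0,1]],
  ],
)

```text
time: 5.37
tool_pos: [527.9, -40.1, 167.9]
tcp_rot: [-3.14, -0.0, 1.622]
contact_force: [0.8, -0.9, -2.7]
grip_width: 39.3
```

send_rows(
  targets=[
    [[0,0,0,-19,-26,0,1],[0,0,0,-34,-47,0,1],[0,0,0,-44,-61,0,1],[0,0,0,-48,-65,0,1],[0,0,0,-48,-65,0,1]],
  ],
)

```text
time: 5.78
tool_pos: [466.6, -91.4, 168.6]
tcp_rot: [-3.141, -0.0, 1.62]
contact_force: [0.1, 0.5, -3.2]
grip_width: 39.6
```

```bash
python3 d.py 467.5 -90.6 75 92.5; python3 - <<'E'
from plant import *
from h import *
for n in ["top","scene"]:
    im=capture(n); cv2.imwrite(f"pics/{n}2.png",im[:,:,::-1])
a=cv2.imread("pics/top2.png")[100:300,145:395];b=cv2.imread("pics/scene2.png")[80:280,130:380]
cv2.imwrite("pics/c2.png",cv2.resize(np.hstack([a,b]),(800,320),interpolation=cv2.INTER_CUBIC))
E
```

```text
([-0.0, -0.0, 0.3], [0.7, 0.9, 93.6]) t 5.78 pos [466.6 -91.4 168.6] rpy [-1.7997e+02 -1.0000e-02  9.2810e+01] q [-0.35  0.31  1.74 -0.    1.09 -0.4 ] F [ 0.1  0.5 -3.2] w 39.6
```

View pics/c2.png

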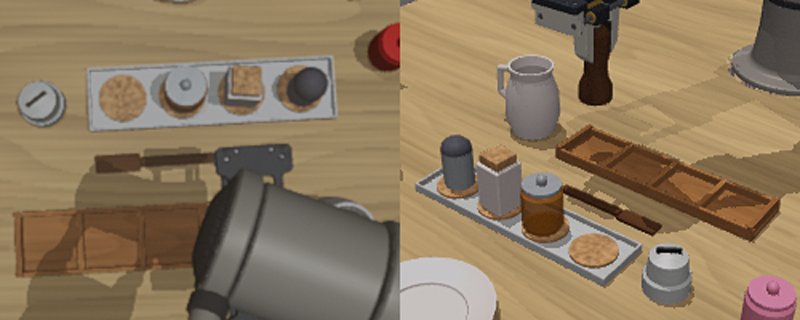

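The mill hangs upright over the rack's right-end compartment, and its bare cork shows at the left end of the tray.

send_rows(
  targets=[
    [[0,0,0,1,1,15,1],[0,0,0,1,1,40,1],[0,0,0,1,1,65,1],[0,0,0,1,1,82,1],[0,0,0,1,1,86,1]],
  ],
)

```text
time: 6.3
tool_pos: [467.5, -88.2, 79.8]
tcp_rot: [-3.137, -0.002, 1.623]
contact_force: [-0.6, 0.6, -3.0]
grip_width: 39.5
```

send_rows(
  targets=[
    [[0,0,0,0,0,0,1],[0,0,0,0,0,1,1],[0,0,0,0,0,3,1],[0,0,0,0,0,5,1],[0,0,0,0,0,6,1]],
  ],
)

```text
time: 6.72
tool_pos: [468.8, -89.7, 77.2]
tcp_rot: [3.14, 0.0, 1.622]
contact_force: [-0.2, -0.1, -2.5]
grip_width: 39.5
```

```bash
python3 d.py 467.5 -90.6 75 92.5
```

```text
([0.1, 0.0, 0.4], [-0.8, -1.4, 2.2]) t 6.72 pos [468.8 -89.7  77.2] rpy [1.7992e+02 3.0000e-02 9.2920e+01] q [-0.35  0.44  1.85  0.    0.85 -0.4 ] F [-0.2 -0.1 -2.5] w 39.5
```

send_rows(
  targets=[
    [[0,0,0,0,0,1,1],[0,0,0,0,0,2,1],[0,0,0,0,0,2.5,1],[0,0,0,0,0,2.5,1],[0,0,0,0,0,2.5,1]],
  ],
)

```text
time: 7.13
tool_pos: [468.6, -89.7, 74.6]
tcp_rot: [3.141, 0.0, 1.622]
contact_force: [-0.8, 0.9, 3.5]
grip_width: 39.2
```

Contact felt (Fz −2.5 → +3.5 N). Releasing.

send_rows(
  targets=[
    [[0,0,0,0,0,0,0.1],[0,0,0,0,0,0,-0.3],[0,0,0,0,0,0,-0.6],[0,0,0,0,0,0,-1],[0,0,0,0,0,0,-1]],
  ],
)

```text
time: 7.55
tool_pos: [468.3, -89.7, 74.1]
tcp_rot: [-3.142, -0.0, 1.622]
contact_force: [0.2, -0.2, -0.9]
grip_width: 63.5
```

send_rows(
  targets=[
    [[0,0,0,0,0,0,-1],[0,0,0,0,0,-10,-1],[0,0,0,0,0,-40,-1],[0,0,0,0,0,-75,-1],[0,0,0,0,0,-105,-1]],
  ],
)

```text
time: 7.97
tool_pos: [468.2, -89.6, 180.7]
tcp_rot: [-3.141, -0.0, 1.622]
contact_force: [0.4, -0.0, -0.2]
grip_width: 91.3
```

```bash
python3 d.py 653.5 -29.2 180 92.7; python3 - <<'E'
from plant import *
from h import *
im=capture("scene"); cv2.imwrite(f"pics/scene3.png",im[:,:,::-1])
b=cv2.imread("pics/scene3.png")[80:280,130:380]
cv2.imwrite("pics/c3.png",cv2.resize(b,None,fx=2.5,fy=2.5,interpolation=cv2.INTER_CUBIC))
E
```

```text
([-0.0, -0.0, 0.2], [50.9, 188.1, 0.7]) t 7.97 pos [468.2 -89.6 180.7] rpy [-1.7999e+02 -1.0000e-02  9.2910e+01] q [-0.35  0.3   1.72  0.    1.12 -0.4 ] F [ 0.4 -0.  -0.2] w 91.3
```

View pics/c3.png

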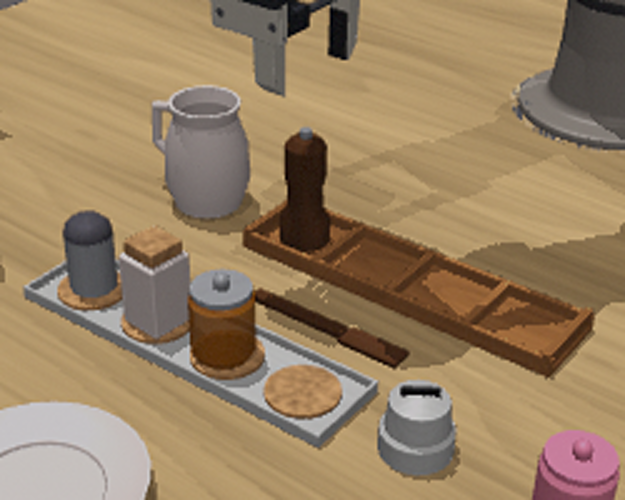

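The mill stands upright in the rack's right-end compartment. Next is the amber sugar pot.

send_rows(
  targets=[
    [[0,0,0,6,22,0,-1],[0,0,0,15,56,0,-1],[0,0,0,24,90,0,-1],[0,0,0,33,124,0,-1],[0,0,0,42,157,0,-1]],
  ],
)

```text
time: 8.43
tool_pos: [624.4, -39.1, 178.9]
tcp_rot: [3.141, -0.0, 1.622]
contact_force: [0.8, 0.1, -0.1]
grip_width: 91.6
```

send_rows(
  targets=[
    [[0,0,0,6,20,0,-1],[0,0,0,9,29,0,-1],[0,0,0,9,31,0,-1],[0,0,0,9,31,0,-1],[0,0,0,9,31,0,-1]],
  ],
)

```text
time: 8.85
tool_pos: [652.8, -29.4, 178.8]
tcp_rot: [-3.141, -0.0, 1.621]
contact_force: [-0.6, -0.4, -0.6]
grip_width: 91.7
```

```bash
python3 d.py 653 -29.5 30 92.7; python3 - <<'E'
from plant import *
from h import *
m=camera_model("wrist");im=capture("wrist"); cv2.imwrite("pics/w4.png",im[:,:,::-1])
a=im[180:300,170:350,::-1]; cv2.imwrite("pics/w4.png",cv2.resize(a,None,fx=4,fy=4,interpolation=cv2.INTER_CUBIC))
print(proj(m,[653,-29.5,78],True),proj(m,[653,-29.5,64],True))
E
```

```text
([-0.1, -0.0, 0.2], [-0.1, 0.3, 148.8]) t 8.85 pos [652.8 -29.4 178.8] rpy [-1.7994e+02 -1.0000e-02  9.2900e+01] q [-0.16  0.62  1.2  -0.    1.32 -0.21] F [-0.6 -0.4 -0.6] w 91.7
[190.27855226 253.43626489] [186.28487606 253.48240687]
```

View pics/w4.png

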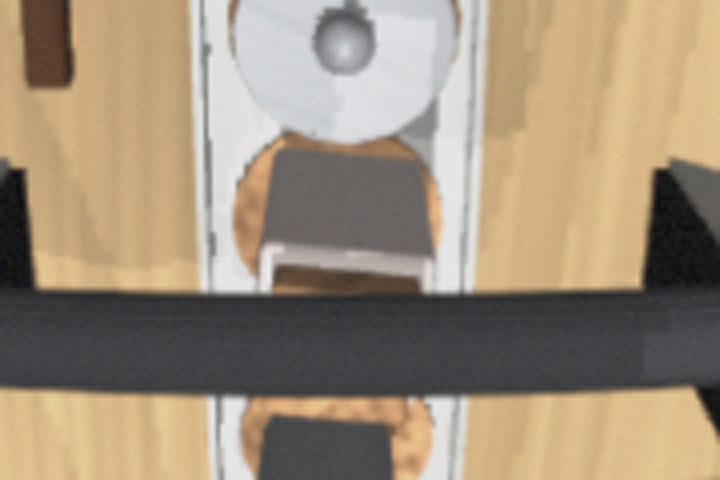

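The sugar's knob is at about (190.5,256), 2 px right of predicted, so the pot sits about 1.5 mm further out. Descending with that correction.

send_rows(
  targets=[
    [[0,0,0,0,1.5,25,-1],[0,0,0,0,1.5,60,-1],[0,0,0,0,1.5,97,-1],[0,0,0,0,1.5,130,-1],[0,0,0,0,1.5,142,-1]],
  ],
)

```text
time: 9.32
tool_pos: [651.4, -29.2, 32.6]
tcp_rot: [-3.134, -0.002, 1.621]
contact_force: [-1.9, -0.6, -0.4]
grip_width: 91.8
```

send_rows(
  targets=[
    [[0,0,0,0,0,2,-1],[0,0,0,0,0,5,0],[0,0,0,0,0,5,0.3],[0,0,0,0,0,5,1],[0,0,0,0,0,5,1]],
  ],
)

```text
time: 9.73
tool_pos: [656.2, -29.3, 34.3]
tcp_rot: [3.138, 0.001, 1.622]
contact_force: [-0.9, 0.5, 0.0]
grip_width: 69.7
```

send_rows(
  targets=[
    [[0,0,0,0,0,0,1],[0,0,0,0,0,0,1],[0,0,0,0,0,0,1],[0,0,0,0,0,0,1],[0,0,0,0,0,0,1]],
  ],
)

```text
time: 10.15
tool_pos: [655.1, -29.1, 33.1]
tcp_rot: [3.141, 0.0, 1.622]
contact_force: [-2.5, -0.2, 5.8]
grip_width: 55.2
```

send_rows(
  targets=[
    [[0,0,0,0,0,-4,1],[0,0,0,0,0,-14,1],[0,0,0,0,0,-30,1],[0,0,0,0,0,-44,1],[0,0,0,0,0,-50,1]],
  ],
)

```text
time: 10.57
tool_pos: [656.0, -29.2, 84.5]
tcp_rot: [3.139, 0.0, 1.622]
contact_force: [0.7, -0.1, -2.6]
grip_width: 55.2
```

send_rows(
  targets=[
    [[0,0,0,2,-12,0,1],[0,0,0,6,-40,0,1],[0,0,0,10,-70,0,1],[0,0,0,15,-100,0,1],[0,0,0,19,-130,0,1]],
  ],
)

```text
time: 10.98
tool_pos: [522.5, -16.4, 82.0]
tcp_rot: [-3.141, -0.0, 1.622]
contact_force: [0.3, -0.3, -3.5]
grip_width: 55.7
```

send_rows(
  targets=[
    [[0,0,0,4,-28,0,1],[0,0,0,7,-48,0,1],[0,0,0,9,-58,0,1],[0,0,0,9,-60,0,1],[0,0,0,9,-60,0,1]],
  ],
)

```text
time: 11.4
tool_pos: [463.9, -10.8, 82.6]
tcp_rot: [3.141, 0.0, 1.622]
contact_force: [-0.1, 0.1, -3.5]
grip_width: 55.2
```

```bash
python3 d.py 464 -10.7 31 92.7; python3 - <<'E'
from plant import *
from h import *
im=capture("wrist"); cv2.imwrite("pics/w5.png",im[:,:,::-1])
im=capture("scene"); cv2.imwrite(f"pics/scene5.png",im[:,:,::-1])
b=im[80:280,130:380,::-1]
cv2.imwrite("pics/c5.png",cv2.resize(b,None,fx=2.5,fy=2.5,interpolation=cv2.INTER_CUBIC))
E
```

```text
([0.0, 0.0, 0.2], [0.1, 0.1, 51.6]) t 11.4 pos [463.9 -10.8  82.6] rpy [179.96   0.    92.91] q [-0.19  0.41  1.88  0.    0.85 -0.24] F [-0.1  0.1 -3.5] w 55.2
```

View pics/w5.png

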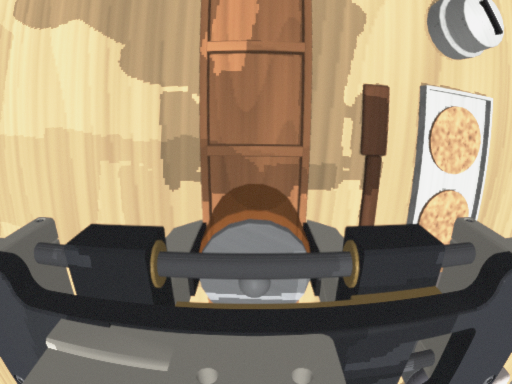

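View pics/c5.png

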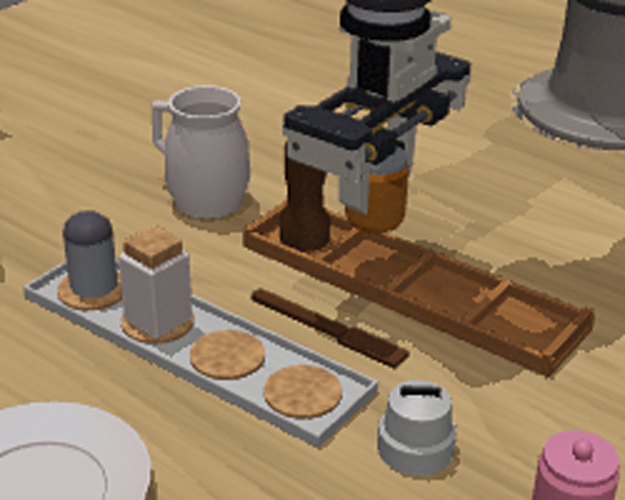

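```bash
python3 - <<'E'
from plant import *
from h import *
m=camera_model("wrist")
for n,rc in [("y0 l",(151,208)),("y0 r",(150.5,303)),("y80 l",(46.5,207)),("y80 r",(46,304)),("outer l",(151,201)),("outer r",(151,310))]:
    print(n,onz(m,rc,18,True).round(1))
E
```

```text
y0 l [429.1  28.2  18. ]
y0 r [501.   32.3  18. ]
y80 l [425.1 107.6  18. ]
y80 r [496.8 111.9  18. ]
outer l [423.7  28.   18. ]
outer r [506.5  32.3  18. ]
```

The sugar hangs upright over the second compartment from the right. The wrist view puts the rack about 2 mm further out, so I'll correct while lowering.

send_rows(
  targets=[
    [[0,0,0,0,2,6,1],[0,0,0,0,2,18,1],[0,0,0,0,2,32,1],[0,0,0,0,2,42,1],[0,0,0,0,2,45,1]],
  ],
)

```text
time: 11.92
tool_pos: [465.6, -10.6, 35.3]
tcp_rot: [-3.139, -0.001, 1.622]
contact_force: [-0.3, 0.7, -2.8]
grip_width: 55.8
```

send_rows(
  targets=[
    [[0,0,0,0,0,0,1],[0,0,0,0,0,1,1],[0,0,0,0,0,2.5,1],[0,0,0,0,0,4,1],[0,0,0,0,0,5,1]],
  ],
)

```text
time: 12.33
tool_pos: [466.1, -10.7, 32.4]
tcp_rot: [3.141, 0.0, 1.622]
contact_force: [1.0, -0.1, -3.4]
grip_width: 55.4
```

send_rows(
  targets=[
    [[0,0,0,0,0,0.5,1],[0,0,0,0,0,1,1],[0,0,0,0,0,1.5,1],[0,0,0,0,0,1.5,1],[0,0,0,0,0,1.5,1]],
  ],
)

```text
time: 12.75
tool_pos: [466.0, -10.7, 31.1]
tcp_rot: [3.141, 0.0, 1.622]
contact_force: [-0.7, 0.4, 3.8]
grip_width: 55.4
```

Contact. Releasing and lifting.

send_rows(
  targets=[
    [[0,0,0,0,0,0,-0.2],[0,0,0,0,0,0,-0.5],[0,0,0,0,0,0,-1],[0,0,0,0,0,0,-1],[0,0,0,0,0,0,-1]],
  ],
)

```text
time: 13.17
tool_pos: [466.0, -10.7, 30.6]
tcp_rot: [3.141, -0.0, 1.622]
contact_force: [-0.1, -0.3, 0.1]
grip_width: 77.7
```

send_rows(
  targets=[
    [[0,0,0,0,0,0,-1],[0,0,0,0,0,-15,-1],[0,0,0,0,0,-50,-1],[0,0,0,0,0,-90,-1],[0,0,0,0,0,-118,-1]],
  ],
)

```text
time: 13.58
tool_pos: [466.3, -10.8, 151.3]
tcp_rot: [3.14, 0.0, 1.622]
contact_force: [1.3, -0.6, 1.1]
grip_width: 91.7
```

```bash
python3 d.py 653 -29.5 150 92.7; python3 - <<'E'
from plant import *
from h import *
im=capture("scene"); b=im[80:280,130:380,::-1]
a=capture("top"); np.save("top6.npy",a)
a=a[100:300,145:395,::-1]
cv2.imwrite("pics/c6.png",cv2.resize(np.hstack([b,a]),(800,320),interpolation=cv2.INTER_CUBIC))
E
```

```text
([0.1, 0.0, 0.2], [-28.2, 185.5, 1.6]) t 13.58 pos [466.3 -10.8 151.3] rpy [1.7989e+02 2.0000e-02 9.2920e+01] q [-0.19  0.32  1.79  0.    1.03 -0.24] F [ 1.3 -0.6  1.1] w 91.7
```

View pics/c6.png

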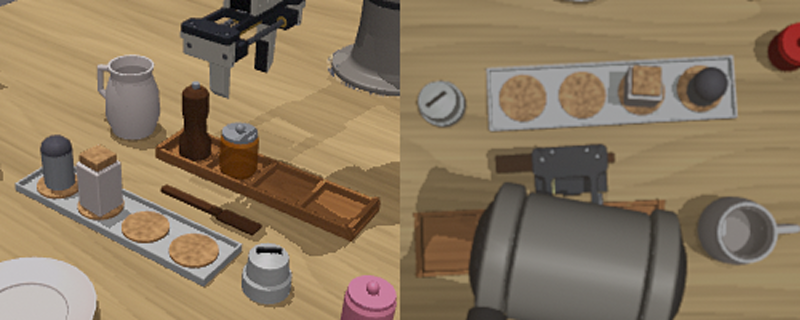

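Sugar is upright in the second compartment from the right. Next, above the square jar for a close look.

send_rows(
  targets=[
    [[0,0,0,-9,16,-8,-1],[0,0,0,-27,47,-28,-1],[0,0,0,-45,78,-28,-1],[0,0,0,-63,110,-28,-1],[0,0,0,-81,142,-28,-1]],
  ],
)

```text
time: 14.1
tool_pos: [612.8, -85.1, 175.8]
tcp_rot: [-3.141, -0.0, 1.622]
contact_force: [0.7, 0.0, 0.5]
grip_width: 91.4
```

send_rows(
  targets=[
    [[0,0,0,-15,26,0,-1],[0,0,0,-22,38,0,-1],[0,0,0,-24,42,0,-1],[0,0,0,-24,42,0,-1],[0,0,0,-24,42,0,-1]],
  ],
)

```text
time: 14.52
tool_pos: [653.9, -105.6, 175.6]
tcp_rot: [-3.139, -0.001, 1.622]
contact_force: [-0.2, -0.0, -0.3]
grip_width: 91.7
```

```bash
python3 d.py 655 -107 30 92.7; python3 - <<'E'
from plant import *
from h import *
m=camera_model("wrist");im=capture("wrist"); np.save("w7m.npy",m["world_to_cam"])
a=im[130:270,180:340,::-1]; cv2.imwrite("pics/w7.png",cv2.resize(a,None,fx=4,fy=4,interpolation=cv2.INTER_CUBIC))
E
```

```text
([-0.1, -0.1, 0.2], [-1.5, 1.3, 145.6]) t 14.52 pos [ 653.9 -105.6  175.6] rpy [-1.7988e+02 -6.0000e-02  9.2920e+01] q [-0.28  0.64  1.17  0.    1.33 -0.33] F [-0.2 -0.  -0.3] w 91.7
```

View pics/w7.png

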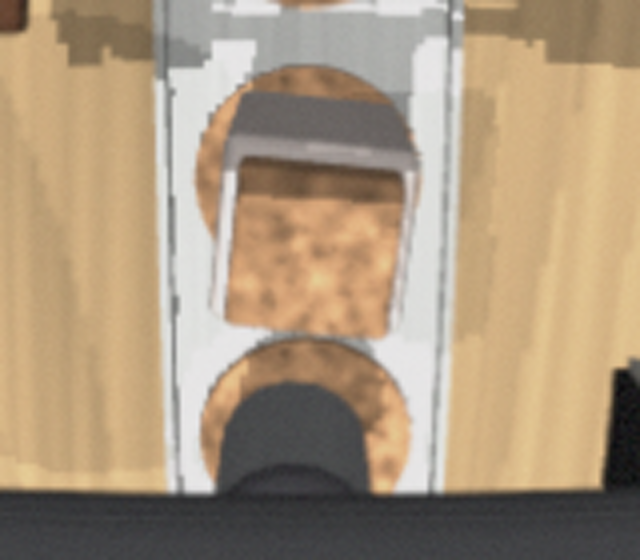

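```bash
python3 - <<'E'
from plant import *
from h import *
m=dict(camera_model("wrist"));m["world_to_cam"]=np.load("w7m.npy")
f=lambda c,z: onz(m,(c[1]/4+130-.4,c[0]/4+180-.4),z,True)[:2]
w=np.array([f(c,92) for c in [(240,192),(402,203),(387,338),(225,325)]])
print(w.round(1),w.mean(0))
for i,j in [(0,1),(3,2),(3,0),(2,1)]:
    d=w[j]-w[i];print(np.linalg.norm(d),np.degrees(np.arctan2(d[1],d[0])))
a,b=f((228,137),78),f((417,155),78);d=b-a;print(a,b,np.linalg.norm(d),np.degrees(np.arctan2(d[1],d[0])))
E
```

```text
[[ 641.8  -90.4]
 [ 675.7  -91. ]
 [ 674.8 -121.1]
 [ 639.7 -120. ]] [ 657.98405774 -105.63761752]
33.9189554652531 -0.9546277955662249
35.09193579824085 -1.8801570928900684
29.60187061309856 85.92557911460548
30.12808448882397 88.20355003649551
[638.10477307 -81.56565947] [679.62846905 -83.36000902] 41.562447209539584 -2.4743639167875933
```

The jar's near top edge and the cork corners give a yaw of about −2°, with the centre near (657,−105.5). I'll turn the tool 5° to match and descend.

send_rows(
  targets=[
    [[0,0,2.5,0,3,20,-1],[0,0,5,0,3,50,-1],[0,0,5,0,3,88,-1],[0,0,5,0,3,122,-1],[0,0,5,0,3,137,-1]],
  ],
)

```text
time: 14.98
tool_pos: [654.4, -104.5, 35.4]
tcp_rot: [-3.135, -0.002, 1.535]
contact_force: [-0.8, -0.4, -0.0]
grip_width: 92.2
```

send_rows(
  targets=[
    [[0,0,0,0,0,2,-1],[0,0,0,0,0,5,-1],[0,0,0,0,0,5,0],[0,0,0,0,0,5,0.3],[0,0,0,0,0,5,0.5]],
  ],
)

```text
time: 15.4
tool_pos: [658.9, -106.2, 36.8]
tcp_rot: [3.138, 0.001, 1.534]
contact_force: [0.2, 0.6, 0.1]
grip_width: 75.9
```

send_rows(
  targets=[
    [[0,0,0,0,0,0,1],[0,0,0,0,0,0,1],[0,0,0,0,0,0,1],[0,0,0,0,0,0,1],[0,0,0,0,0,0,1]],
  ],
)

```text
time: 15.82
tool_pos: [657.8, -106.1, 34.8]
tcp_rot: [-3.141, -0.0, 1.534]
contact_force: [-0.0, 0.6, 0.2]
grip_width: 44.1
```

```bash
python3 d.py 461.5 70 80 87.8
```

```text
([-0.0, -0.0, 0.1], [168.8, -202.6, -45.2]) t 15.82 pos [ 657.8 -106.1   34.8] rpy [-179.99   -0.     87.91] q [-0.27  0.78  1.31 -0.    1.05 -0.24] F [-0.   0.6  0.2] w 44.1
```

send_rows(
  targets=[
    [[0,0,0,0,0,-4,1],[0,0,0,0,0,-18,1],[0,0,0,0,0,-45,1],[0,0,0,0,0,-75,1],[0,0,0,0,0,-95,1]],
  ],
)

```text
time: 16.23
tool_pos: [658.4, -106.1, 132.1]
tcp_rot: [3.14, 0.0, 1.534]
contact_force: [0.8, -0.4, -2.7]
grip_width: 43.7
```

send_rows(
  targets=[
    [[0,0,0,8,-9,0,1],[0,0,0,26,-31,0,1],[0,0,0,48,-57,0,1],[0,0,0,70,-84,0,1],[0,0,0,92,-110,0,1]],
  ],
)

```text
time: 16.65
tool_pos: [549.6, -9.3, 129.4]
tcp_rot: [-3.141, -0.0, 1.534]
contact_force: [1.0, 1.1, -2.1]
grip_width: 43.8
```

send_rows(
  targets=[
    [[0,0,0,22,-26,0,1],[0,0,0,44,-53,0,1],[0,0,0,62,-75,0,1],[0,0,0,73,-87,0,1],[0,0,0,76,-91,0,1]],
  ],
)

```text
time: 17.07
tool_pos: [460.7, 70.9, 129.8]
tcp_rot: [-3.14, -0.001, 1.536]
contact_force: [0.6, 0.1, -2.9]
grip_width: 44.2
```

```bash
python3 d.py 462 69.5 33 87.8; python3 - <<'E'
from plant import *
from h import *
im=capture("wrist"); cv2.imwrite("pics/w8.png",im[:,:,::-1])
m=camera_model("wrist");print(proj(m,[460,109.5,18],True),proj(m,[464,30,18],True))
E
```

```text
([-0.1, -0.0, 0.2], [-1.4, 1.5, 96.8]) t 17.07 pos [460.7  70.9 129.8] rpy [-1.799e+02 -3.000e-02  8.803e+01] q [-0.01  0.35  1.82  0.    0.98  0.02] F [ 0.6  0.1 -2.9] w 44.2
[145.8209249  250.17158527] [226.9513228  257.25108326]
```

View pics/w8.png

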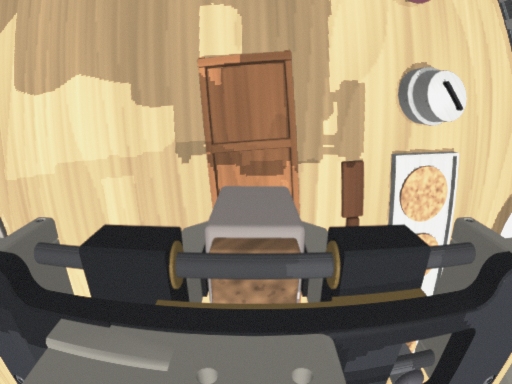

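The jar hangs over the third compartment, and the crossbar at (147,252) is within 2 px of the prediction. Lowering.

send_rows(
  targets=[
    [[0,0,-1.5,-1,2,15,1],[0,0,-3,-1,2,40,1],[0,0,-5,-1,2,68,1],[0,0,-5,-1,2,84,1],[0,0,-5,-1,2,88,1]],
  ],
)

```text
time: 17.53
tool_pos: [464.3, 67.4, 39.2]
tcp_rot: [-3.137, -0.0, 1.621]
contact_force: [-0.6, 0.3, -2.2]
grip_width: 43.8
```

send_rows(
  targets=[
    [[0,0,0,0,0,0,1],[0,0,0,0,0,2,1],[0,0,0,0,0,4,1],[0,0,0,0,0,6,1],[0,0,0,0,0,6,1]],
  ],
)

```text
time: 17.95
tool_pos: [465.5, 68.0, 36.1]
tcp_rot: [3.14, -0.0, 1.622]
contact_force: [0.8, 0.1, -2.1]
grip_width: 43.7
```

```bash
python3 d.py 462 69.5 32.8 92.8
```

```text
([0.1, -0.0, 0.1], [1.6, -3.5, 3.3]) t 17.95 pos [465.5  68.   36.1] rpy [179.93  -0.    92.91] q [-0.02  0.5   1.9   0.    0.74 -0.07] F [ 0.8  0.1 -2.1] w 43.7
```

send_rows(
  targets=[
    [[0,0,0,1,-2,0.5,1],[0,0,0,1,-2.5,1.5,1],[0,0,0,1,-2.5,2.5,1],[0,0,0,1,-2.5,3.5,1],[0,0,0,1,-2.5,3.5,1]],
  ],
)

```text
time: 18.37
tool_pos: [462.6, 69.0, 32.7]
tcp_rot: [3.141, -0.0, 1.622]
contact_force: [-1.4, -0.2, 3.7]
grip_width: 43.5
```

Contact (+3.7 N). Releasing, then over to the salt.

send_rows(
  targets=[
    [[0,0,0,0,0,0,0],[0,0,0,0,0,0,-0.4],[0,0,0,0,0,0,-1],[0,0,0,0,0,0,-1],[0,0,0,0,0,0,-1]],
  ],
)

```text
time: 18.78
tool_pos: [462.7, 68.9, 32.2]
tcp_rot: [3.141, -0.0, 1.622]
contact_force: [-0.1, -0.4, -0.9]
grip_width: 68.1
```

send_rows(
  targets=[
    [[0,0,0,0,0,0,-1],[0,0,0,0,0,-15,-1],[0,0,0,0,0,-55,-1],[0,0,0,0,0,-95,-1],[0,0,0,0,0,-125,-1]],
  ],
)

```text
time: 19.2
tool_pos: [463.0, 69.0, 159.8]
tcp_rot: [3.14, 0.0, 1.622]
contact_force: [0.4, -1.2, 0.1]
grip_width: 91.2
```

```bash
python3 d.py 656 -188.5 160 92.8; python3 - <<'E'
from plant import *
from h import *
im=capture("scene"); b=im[80:280,130:380,::-1]
cv2.imwrite("pics/c9.png",cv2.resize(b,None,fx=2.5,fy=2.5,interpolation=cv2.INTER_CUBIC))
E
```

```text
([0.1, 0.0, 0.1], [-267.0, 179.7, 0.1]) t 19.2 pos [463.   69.  159.8] rpy [179.9    0.    92.92] q [-0.02  0.31  1.78  0.    1.05 -0.07] F [ 0.4 -1.2  0.1] w 91.2
```

View pics/c9.png

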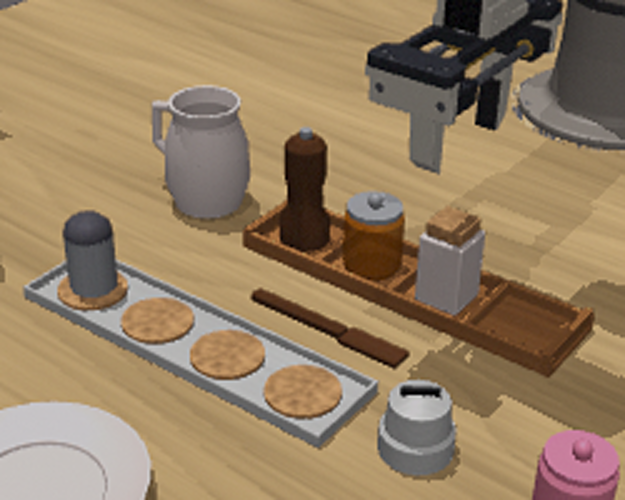

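Three stand upright in the order asked, with the left compartment still empty. Moving to the salt.

send_rows(
  targets=[
    [[0,0,0,-16,11,-5,-1],[0,0,0,-46,31,-10,-1],[0,0,0,-78,53,-10,-1],[0,0,0,-110,74,-10,-1],[0,0,0,-142,96,-10,-1]],
  ],
)

```text
time: 19.67
tool_pos: [566.4, -69.4, 167.1]
tcp_rot: [3.141, -0.0, 1.622]
contact_force: [1.7, 0.6, 0.3]
grip_width: 92.2
```

send_rows(
  targets=[
    [[0,0,0,-32,21,0,-1],[0,0,0,-64,43,0,-1],[0,0,0,-94,63,0,-1],[0,0,0,-114,77,0,-1],[0,0,0,-124,83,0,-1]],
  ],
)

```text
time: 20.08
tool_pos: [656.0, -190.8, 165.8]
tcp_rot: [-3.142, 0.0, 1.619]
contact_force: [-0.8, 0.0, -0.2]
grip_width: 91.7
```

send_rows(
  targets=[
    [[0,0,0,0,0,0,-1],[0,0,0,0,0,0,-1]],
  ],
)

```text
time: 20.25
tool_pos: [654.4, -187.7, 166.0]
tcp_rot: [-3.14, -0.001, 1.621]
contact_force: [0.2, 0.4, -0.7]
grip_width: 91.2
```

```bash
python3 d.py 656 -188.5 28 92.7; python3 - <<'E'
from plant import *
from h import *
m=camera_model("wrist");im=capture("wrist"); np.save("w10m.npy",m["world_to_cam"])
a=im[130:270,180:340,::-1]; cv2.imwrite("pics/w10.png",cv2.resize(a,None,fx=4,fy=4,interpolation=cv2.INTER_CUBIC))
p=proj(m,[656,-188.5,82],True); print(p,(p[1]-180)*4,(p[0]-130)*4)
E
```

```text
([-0.1, -0.1, 0.2], [-1.1, 1.7, 138.0]) t 20.25 pos [ 654.4 -187.7  166. ] rpy [-1.7992e+02 -6.0000e-02  9.2870e+01] q [-0.39  0.68  1.12  0.    1.34 -0.44] F [ 0.2  0.4 -0.7] w 91.2
[196.69674567 254.95259797] 299.8103918997517 266.786982697536
```

View pics/w10.png

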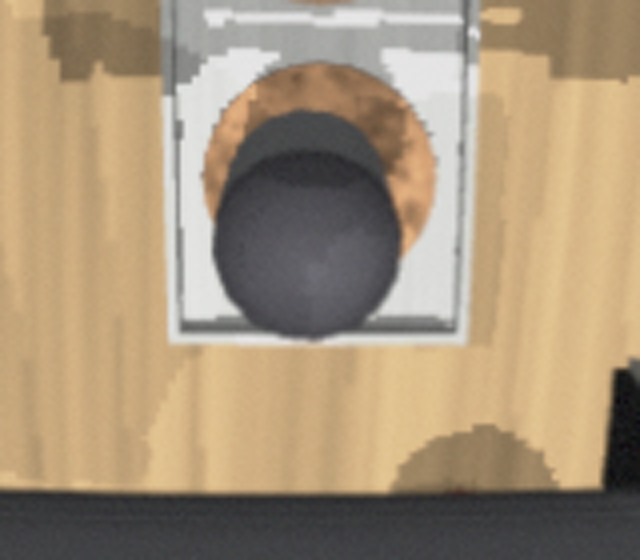

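The salt's cap is centred at about crop (307,245), so it stands near (657,−188.5). Descending.

send_rows(
  targets=[
    [[0,0,0,-1,3,20,-1],[0,0,0,-1,3,50,-1],[0,0,0,-1,3,85,-1],[0,0,0,-1,3,118,-1],[0,0,0,-1,3,131,-1]],
  ],
)

```text
time: 20.72
tool_pos: [654.8, -185.8, 31.7]
tcp_rot: [-3.135, -0.004, 1.623]
contact_force: [-1.8, 0.1, 0.0]
grip_width: 91.8
```

send_rows(
  targets=[
    [[0,0,0,0,0,2,-1],[0,0,0,0,0,5,-1],[0,0,0,0,0,5,0],[0,0,0,0,0,5,0.3],[0,0,0,0,0,5,0.5]],
  ],
)

```text
time: 21.13
tool_pos: [659.0, -188.8, 33.4]
tcp_rot: [3.138, 0.001, 1.622]
contact_force: [0.2, 0.2, -0.9]
grip_width: 76.0
```

send_rows(
  targets=[
    [[0,0,0,0,0,0,1],[0,0,0,0,0,0,1],[0,0,0,0,0,0,1],[0,0,0,0,0,0,1],[0,0,0,0,0,0,1]],
  ],
)

```text
time: 21.55
tool_pos: [657.9, -188.5, 31.3]
tcp_rot: [-3.142, -0.0, 1.622]
contact_force: [0.6, -0.4, 1.4]
grip_width: 43.7
```

```bash
python3 d.py 459 149 140 92.8
```

```text
([-0.0, -0.0, 0.1], [347.2, -181.5, -108.7]) t 21.55 pos [ 657.9 -188.5   31.3] rpy [-179.99   -0.     92.92] q [-0.39  0.81  1.25  0.    1.08 -0.44] F [ 0.6 -0.4  1.4] w 43.7
```

send_rows(
  targets=[
    [[0,0,0,0,0,-4,1],[0,0,0,0,0,-18,1],[0,0,0,0,0,-48,1],[0,0,0,0,0,-82,1],[0,0,0,0,0,-105,1]],
  ],
)

```text
time: 21.97
tool_pos: [658.5, -188.7, 139.1]
tcp_rot: [3.139, 0.001, 1.622]
contact_force: [0.1, -0.6, -0.6]
grip_width: 43.7
```

send_rows(
  targets=[
    [[0,0,0,15,-8,0,1],[0,0,0,45,-23,0,1],[0,0,0,77,-40,0,1],[0,0,0,110,-57,0,1],[0,0,0,143,-75,0,1]],
  ],
)

```text
time: 22.38
tool_pos: [574.6, -48.3, 136.2]
tcp_rot: [3.142, -0.0, 1.621]
contact_force: [0.7, 1.1, -2.1]
grip_width: 43.7
```

send_rows(
  targets=[
    [[0,0,0,33,-17,0,1],[0,0,0,66,-34,0,1],[0,0,0,99,-51,0,1],[0,0,0,132,-68,0,1],[0,0,0,160,-83,0,1]],
  ],
)

```text
time: 22.8
tool_pos: [483.2, 107.9, 136.5]
tcp_rot: [-3.141, -0.0, 1.622]
contact_force: [-0.7, 0.3, -0.3]
grip_width: 43.6
```

send_rows(
  targets=[
    [[0,0,0,22,-12,0,1],[0,0,0,36,-19,0,1],[0,0,0,43,-23,0,1],[0,0,0,44,-23,0,1],[0,0,0,44,-23,0,1]],
  ],
)

```text
time: 23.22
tool_pos: [459.9, 148.8, 136.4]
tcp_rot: [3.141, 0.0, 1.622]
contact_force: [-0.1, -0.6, -1.7]
grip_width: 43.4
```

```bash
python3 d.py 459 149 29.3 92.8; python3 - <<'E'
from plant import *
from h import *
im=capture("wrist"); cv2.imwrite("pics/w11.png",im[:,:,::-1])
m=camera_model("wrist");print([proj(m,p,True).round(1) for p in ([416,192,22],[500,196,22],[457,187,22],[424,109,18],[495,112,18])])
E
```

```text
([0.0, 0.0, 0.2], [0.3, -1.0, 107.1]) t 23.22 pos [459.9 148.8 136.4] rpy [1.7996e+02 1.0000e-02 9.2950e+01] q [ 0.15  0.36  1.77 -0.    1.01  0.1 ] F [-0.1 -0.6 -1.7] w 43.4
[array([138.3, 207.6]), array([138.6, 298.9]), array([145.5, 251.7]), array([221.4, 215. ]), array([222.1, 286. ])]
```

View pics/w11.png

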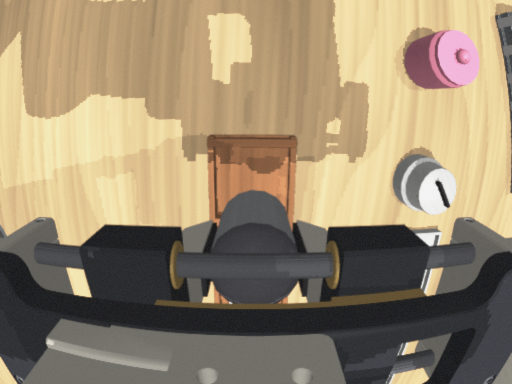

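The salt hangs over the left-end compartment, and the rack's end at (136,208)–(136,297) matches the prediction. Lowering.

send_rows(
  targets=[
    [[0,0,0,0.5,-1,15,1],[0,0,0,0.5,-1,45,1],[0,0,0,0.5,-1,76,1],[0,0,0,0.5,-1,95,1],[0,0,0,0.5,-1,100,1]],
  ],
)

```text
time: 23.68
tool_pos: [457.2, 147.9, 33.3]
tcp_rot: [-3.136, 0.001, 1.62]
contact_force: [-0.6, -1.0, -0.6]
grip_width: 43.4
```

send_rows(
  targets=[
    [[0,0,0,0,0,0,1],[0,0,0,0,0,1,1],[0,0,0,0,0,3,1],[0,0,0,0,0,5,1],[0,0,0,0,0,5,1]],
  ],
)

```text
time: 24.1
tool_pos: [459.0, 149.4, 31.8]
tcp_rot: [3.14, -0.0, 1.622]
contact_force: [-0.8, 0.0, -2.0]
grip_width: 43.5
```

send_rows(
  targets=[
    [[0,0,0,0,0,0.5,1],[0,0,0,0,0,1.2,1],[0,0,0,0,0,1.8,1],[0,0,0,0,0,2.5,1],[0,0,0,0,0,2.5,1]],
  ],
)

```text
time: 24.52
tool_pos: [458.6, 149.4, 29.2]
tcp_rot: [3.141, -0.0, 1.622]
contact_force: [-1.0, -1.1, 5.1]
grip_width: 43.6
```

Contact. Releasing and withdrawing.

send_rows(
  targets=[
    [[0,0,0,0,0,0,0],[0,0,0,0,0,0,-0.4],[0,0,0,0,0,0,-1],[0,0,0,0,0,0,-1],[0,0,0,0,0,0,-1]],
  ],
)

```text
time: 24.93
tool_pos: [458.5, 149.4, 28.6]
tcp_rot: [-3.142, -0.0, 1.622]
contact_force: [-0.2, -0.5, 0.6]
grip_width: 67.6
```

send_rows(
  targets=[
    [[0,0,0,0,0,0,-1],[0,0,0,0,0,-15,-1],[0,0,0,0,0,-55,-1],[0,0,0,0,0,-95,-1],[0,0,0,0,0,-130,-1]],
  ],
)

```text
time: 25.35
tool_pos: [458.4, 149.3, 160.7]
tcp_rot: [3.141, -0.0, 1.622]
contact_force: [1.4, 0.3, -0.5]
grip_width: 91.5
```

send_rows(
  targets=[
    [[0,0,0,25,0,-10,-1],[0,0,0,60,0,-30,-1],[0,0,0,95,0,-50,-1],[0,0,0,130,0,-60,-1],[0,0,0,150,0,-60,-1]],
  ],
)

```text
time: 25.77
tool_pos: [451.4, 302.7, 221.6]
tcp_rot: [3.137, -0.003, 1.623]
contact_force: [0.2, 0.1, 0.3]
grip_width: 91.2
```

send_rows(
  targets=[
    [[0,0,0,25,0,0,-1],[0,0,0,55,0,0,-1],[0,0,0,75,0,0,-1],[0,0,0,80,0,0,-1],[0,0,0,80,0,0,-1]],
  ],
)

```text
time: 26.18
tool_pos: [446.3, 380.0, 218.2]
tcp_rot: [-3.141, 0.0, 1.624]
contact_force: [-0.5, -0.8, -0.8]
grip_width: 92.0
```

```bash
python3 d.py 459 149 200 92.8; python3 - <<'E'
from plant import *
from h import *
im=capture("scene"); b=im[80:280,130:380,::-1]
a=capture("top"); a=a[100:300,145:395,::-1]
cv2.imwrite("pics/c12.png",cv2.resize(np.vstack([b,a]),None,fx=1.5*2/2,fy=1.5,interpolation=cv2.INTER_CUBIC) if 0 else cv2.resize(np.hstack([b,a]),(800,320),interpolation=cv2.INTER_CUBIC))
cv2.imwrite("pics/c12b.png",cv2.resize(a[80:190],None,fx=3.2,fy=3.2,interpolation=cv2.INTER_CUBIC))
E
```

```text
([-0.0, 0.0, 0.2], [-231.3, 0.5, 18.3]) t 26.18 pos [446.3 380.  218.2] rpy [-1.7997e+02  2.0000e-02  9.3040e+01] q [0.57 0.46 1.36 0.   1.32 0.52] F [-0.5 -0.8 -0.8] w 92.0
```

View pics/c12.png

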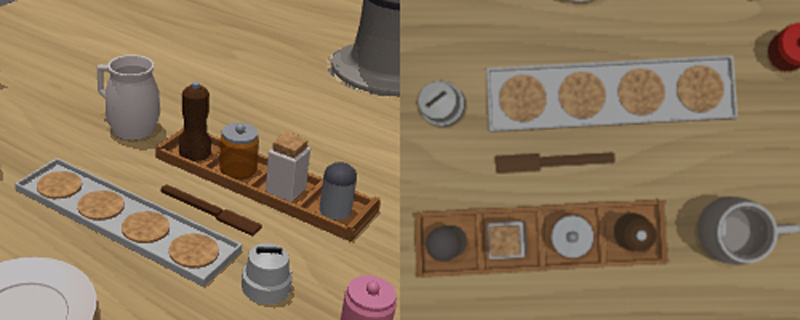

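View pics/c12b.png

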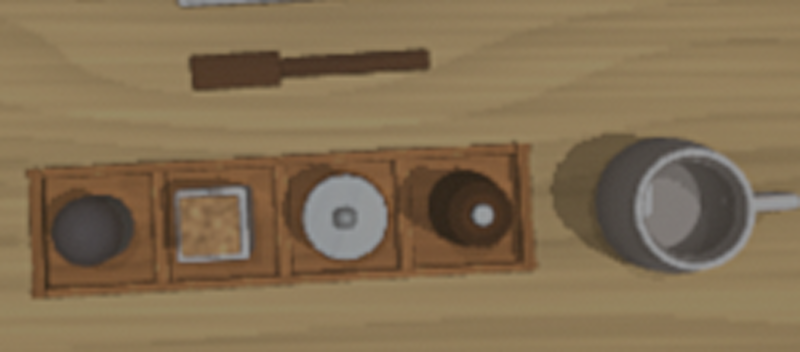

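The top view shows the rack from the left as salt (230,92), square (225,212), sugar (217,345), mill (212,475), each upright inside its own compartment. The four corks on the tray are bare and the arm is clear.

```bash
python3 - <<'E'
from plant import *
print(close_job())
E
```

```text
the job is handed in; nothing more can be done
None
```

All four condiments are in the rack in reverse order. From the robot's left to right the rack now holds salt, square jar, sugar, mill; the tray held mill, sugar, square jar, salt.

I lowered each one until the wrist force showed contact (about 4–5 N), then released it.

- **Last pictures (scene and top):** all four stand upright in their own compartments. All four corks are bare, nothing else has moved, and the open gripper is well clear.
- **Time:** the last reading was about 26 s, against the 102 s limit.
- **Disagreements:** the top and wrist cameras differed by about 3–5 mm on the rack's position, so I used values in between, which the compartment clearances allowed for. On the square jar's angle, my first top-view reading gave about +3° and the closer wrist view about −2°. I used the wrist value, and the jar was gripped at its full 44 mm width.
- **Look-alikes:** the detector also marked the red and pink pots as sugar. I left both alone.

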